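Gauge the loose nuts and count them out of a tilting tray into the kit bin

TASK

Check the loose brass nuts on the bench with the height gauge, then lay every full-height one (13 mm) in the front bay of the counting tray, ahead of its raised lip; a short nut stays out, on the bench. Fetch the yellow bin to the tray's open front edge, lift the rear handle to tip the tray so that only this front row slides off into the bin and the stock behind the lip stays, and lower the tray level again. Finish with the bin and its nuts standing back on the black mat and the gauge standing upright on the bench, and leave the other things alone.

Things in the scene. Friction and masses are not known exactly. Their poses are not given: they have to be found in the camera images.
- nut_1_centre (a point): Loose brass hex nut, 26 mm across flats (its x axis is square to a pair of flats), 30 mm across corners, flat on the bench; point at its centre, half-way up. A full-height nut is 13 mm thick, a short one 8 mm; at most one of nut_1 to nut_4 is short. 2 to 4 of them are there, the others absent.
- nut_2_centre (a point): Another loose nut like nut_1. Point at its centre, half-way up.
- nut_3_centre (a point): Another loose nut like nut_1. Point at its centre, half-way up.
- nut_4_centre (a point): Another loose nut like nut_1. Point at its centre, half-way up.
- stock_1_centre (a point): brass hex nut, 26 mm across flats, 13 mm thick, lying in the rear bay of the counting tray as stock; point at its centre.
- stock_2_centre (a point): Stock nut like stock_1; point at its centre.
- stock_3_centre (a point): Stock nut like stock_1; point at its centre.
- gauge: Loose height gauge, 0.32 kg: a dark steel bridge on two legs with a blue square grip on top. Origin centre of its underside, z up; legs at x = -39 to -27 and 27 to 39 mm, 36 mm deep in y (54 mm clear between them, 30 mm high), bridge top at z = 44 mm, grip 22 x 22 mm from z = 44 to 92 mm.
- gauge_grip (a point): Centre of the blue grip of the gauge, 70 mm above its feet; axes as the gauge's.
- gauge_foot (a joint): Travel (m) of the gauge's sprung round foot, 18 mm across, midway between the legs, spring under 2 N: 0 hanging free, its face 3 mm above the legs' feet; a part pushes it up, at most 0.018. Standing over a nut it reads the thickness less 3 mm: 0.010 full height, 0.005 short. A red pointer on a white scale rises with it.
- stand: Fixed grey stand of the counting tray, origin centre of its underside; x points from the tray's open front edge to its rear handle, z up; its foot reaches forward to x = -48 mm. In its frame, tray level: floor 66 mm up, front edge x = -60, front bay to x = 0, raised lip (5 mm high) x = 0 to 4, rear bay to x = 50, rear wall to 54, side walls at y = +-68 to 72 mm, 11 mm high.
- tray (a joint): Tilt of the counting tray, rad: 0 level on its rest, grows as the rear handle is lifted, stop at 0.8. Hinge along the stand's y axis at x = -46 mm, z = 55 mm; damped, and the tray sinks back when let go. Nuts slide on the polished floor from about 0.2 to 0.35 rad; those behind the lip are held by it.
- tray_row (a point): Middle of the front bay, on the tray floor (moves with the tray); x from the open edge (at -30 mm) to the lip (at +30 mm), y along the row, z off the floor.
- tray_edge (a point): Middle of the tray's open front edge, on the floor (moves with the tray). The floor's underside is 61 mm above the bench there: a bin pushed under the edge must be drawn out before it is lifted. Nuts drop off close to the edge, within about 40 mm of it.
- tray_handle (a point): Middle of the red handle bar behind the tray: 12 mm round, 104 mm long, along the stand's y axis, 36 mm behind the rear wall's middle and 20 mm above the tray floor; when level 134 mm behind and 31 mm above the hinge.
- bin: Loose yellow open bin, 74 (x) x 160 (y) x 42 mm high outside, walls 3 mm, 0.1 kg; origin centre of its underside. At its +y end a handle bar sticks out along +y, level with the rim: 14 mm thick (x), 22 mm high (z from 20 to 42 mm), from y = 80 to 145 mm.
- bin_handle (a point): Grasp point on the bin's handle bar, at 125 mm along y from the bin's centre and 31 mm above its underside; axes as the bin's.
- mat_centre (a point): Centre of the fixed black rubber mat on which the bin stands, 200 (x) x 100 (y) mm, 2 mm thick; point on its upper face. A fixed bench vice, 120 mm high, stands between mat and tray near the bench's front edge (x 0.30 to 0.47, y 0.03 to 0.15).
- plug_a: Bystander: turned wooden plug standing at the back.
- plug_c: Bystander: small turned wooden plug standing at the back.
- pliers: Bystander: pliers with red handles.
- spanner: Bystander: steel combination spanner.
- tape: Bystander: black tape roll.
There are look-alikes about, which are no part of the job. Of the things like the gauge, leave any that is pink; of the rest the larger one is meant.

How it is judged:
By the outcome, as a careful person would: the job done as asked, in the order asked, and still so for the second after the job is handed in, with the robot touching nothing.
Of nut_1, nut_2, nut_3, nut_4 only 2 to 4 are there at a start; the rules pass over those that are not, and their reading is None.
At some moment in a run one of bin, nut_4 may be knocked a few centimetres aside while the robot is not near it.
It also fails if it takes over 210 s, if anything falls off the work surface, if the arm or the gripper's body presses on something with over 40 N, if the wrist force passes 120 N, or if a joint passes its speed limit or range.

ROBOT

A 7-joint arm with a two-finger parallel gripper is mounted at the origin on a cart in front of the work surface, level with it; the furniture and walls round the work are solid. World frame = base frame: x ahead of the robot, y to its left, z up, the work surface at z = 0. Lengths are in mm, angles in degrees, forces in N, time in s.
With the tool pointing down it reaches from about 400 to 850 mm from the base axis. Payload 4.5 kg.
Tool frame: the origin (TCP) lies on the mounting face of the last link; the fingertips stand 173 mm ahead of it and the grasp point (between the pads) lies 155 mm ahead of it; z points along the fingers, y is the line along which they close (so a half turn about z gives the same grasp; the last joint's range is limited). The gripper opens to 85 mm and grips with 20 to 120 N. Pads are 22 mm wide; open, the fingers measure 114 mm over their backs; the gripper's body (76 mm by 85 mm) begins 54 mm behind the grasp point. The pads swing forward as they close: fully open they stand 13 mm farther back than shut.
Start: joints at [77.395, 39.483, -11.15, 89.685, 9.013, 51.709, -12.324], TCP at [156.951, -604.983, 404.717] pointing down, gripper open.
Joint ranges: [-172.22, 172.22], [-26.19, 119.32], [-84.43, 86.54], [7.71, 146.69], [-57.33, 237.33], [2.42, 119.75], [-152.13, 152.13]. Speed limits (degrees/s): [147.25, 147.25, 180, 180, 180, 180, 180].

INTERFACE

Orientations are given as [roll, pitch, yaw] about the fixed x, y, z axes, in that order (R = Rz(yaw) Ry(pitch) Rx(roll)).
In Python, from bench import env gives the robot as it stands.
- The arm moves only by the shell command python3 -m pendant 'ROWS' [FORCE]. ROWS is text: rows parted by semicolons, each of 7 numbers parted by spaces: the opening, from 0 (shut) to 1 (fully open), then the shift along the world's x, y, z in m, then the turn, a rotation vector about the world's x, y, z in degrees. In form: fingers tx ty tz wx wy wz; .... A call has 1 to 12 rows; each row shifts and turns the commanded pose from where the row before left it; what a row does not reach is not made up. A row lasts 1/8 s, in which the tool goes at most 62.5 mm and 10.7 degrees, less where a joint would pass 70% of its speed; a pose out of reach is approached as far as the arm can. A call with a gripper value outside its range is refused whole. The fingers move at their own pace and stop on an object; FORCE is the grip in N (left out, the last holds). Time passes only in rows, so rows that do not move let the fingers close. It gives the time, the measured TCP pose, the force, the opening and the grip force at its end, in the units of the state.
- env.read_state(): the state, without advancing time (a new reading comes with each control period).
- env.capture(name): name is "scene" or "top" or "wrist"; returns a dict with "color" (384x512x3 uint8, red, green, blue), "depth" (384x512 float32, mm along the optical axis (not along the pixel's ray), 0 where there is no reading), "vertical_fov" (degrees; the focal length in pixels is half the picture's height over the tangent of half this angle, whatever the lens; pixels are square), "cx", "cy" (the principal point, pixels), "R" (3x3) and "t" (3): a world point X has camera coordinates R X + t. Camera axes: x right, y down, z forward; pixel columns grow to the right and rows downward; lengths in mm; the calibration is good to about 2 mm. A picture is of the moment at which its call begins.
- env.sign_off(): hands the job in; it is judged then, once.
The state is a dict: "clock": time; "joint_positions": joint angles; "qd": joint speeds; "joint_torque": joint torques, N m; "ee_pos": TCP position; "orientation": TCP orientation; "ft_force": force on the tool from outside, world axes, zero at the start; "moment": the same for the moment, N m; "opening": opening from 0.0 (shut) to 1.0 (fully open); "grip_force": force on a finger pad.
Only numpy, scipy, OpenCV 4.12 (cv2) and the standard library are available. Lean on these libraries where they do the work, as an engineer would, in place of code of your own. Each camera call takes 0.05 s, during which the arm holds its last target. There are 200 camera calls.

## Working session

There is one attempt and no reset: what is moved stays moved. The work goes in short steps, Python scripts to look and compute and a shell command to move; the robot and the scene stay as the last step left them, time stands still between calls to the robot, and variables do not carry over. Pictures are saved under pics/ and viewed, at most 14 in all, crops included, and the job is handed in when it is done.

```bash
ls; mkdir -p pics
cat > h.py <<'E'
import numpy as np, cv2
from bench import env
def cap(n,f=None):
    c=env.capture(n)
    if f: cv2.imwrite('pics/'+f,c['color'][:,:,::-1])
    np.savez('last_%s.npz'%n,**{k:np.array(v) for k,v in c.items()})
    return c
def load(n): return dict(np.load('last_%s.npz'%n))
def foc(c): return c['color'].shape[0]/2/np.tan(np.radians(float(c['vertical_fov']))/2)
def P(c,u,v,z=None):
    """world point at pixel: by depth, or on plane z"""
    f=foc(c);d=np.array([(u-c['cx'])/f,(v-c['cy'])/f,1.]);R=np.array(c['R']);t=np.array(c['t'])
    if z is None:
        w=c['depth'][int(round(v))-1:int(round(v))+2,int(round(u))-1:int(round(u))+2];w=w[w>0]
        return R.T@(d*np.median(w)-t)
    o=-R.T@t;r=R.T@d
    return o+r*(z-o[2])/r[2]
def pix(c,X):
    p=np.array(c['R'])@np.array(X)+c['t'];f=foc(c)
    return p[:2]/p[2]*f+[c['cx'],c['cy']]
def crop(c,u0,v0,u1,v1,s,f):
    cv2.imwrite('pics/'+f,cv2.resize(np.ascontiguousarray(c['color'][v0:v1,u0:u1,::-1]),None,fx=s,fy=s,interpolation=cv2.INTER_CUBIC))
E
python3 - <<'E'
from h import *
a=cap('scene');b=cap('top')
im=np.hstack([a['color'],b['color']])
cv2.imwrite('pics/scene.png',cv2.resize(a['color'][:,:,::-1],(800,600),interpolation=cv2.INTER_CUBIC));cv2.imwrite('pics/top.png',cv2.resize(b['color'][:,:,::-1],(800,600),interpolation=cv2.INTER_CUBIC))
for c in(a,b):print(c['vertical_fov'],c['cx'],c['cy'],-np.array(c['R']).T@c['t'])
print(env.read_state())
E
```

```text
pics
49.19762793250493 259.14452315927116 192.984832677128 [  99.31690344 -876.15037355  589.15484758]
43.135157799514914 252.53963317259777 194.9140462104029 [ 480.05095905  -37.98286493 1475.25122432]
{'clock': 0.1, 'joint_positions': array([ 77.39585553,  39.52921252, -11.14499329,  89.73991402,
         9.01296612,  51.71029196, -12.32408167]), 'qd': array([-0.004991  , -0.05409589,  0.05647357, -0.17205887,  0.01360734,
        0.0460658 ,  0.01736521]), 'joint_torque': array([-3.49928501e-03, -5.40602589e+01, -1.27145838e+00, -1.58985901e+01,
        9.41844861e-03,  4.37622875e-03, -2.27230991e-06]), 'ee_pos': array([ 156.81573518, -604.69394777,  403.95017252]), 'orientation': array([-1.79902751e+02,  7.58055356e-03,  1.45455477e+01]), 'ft_force': array([ 0.30427917, -0.02219225, -0.43810163]), 'moment': array([-0.00484018,  0.06709882, -0.0162156 ]), 'grip_force': 0.0, 'opening': 1.0007641403674603}
```

View pics/scene.png

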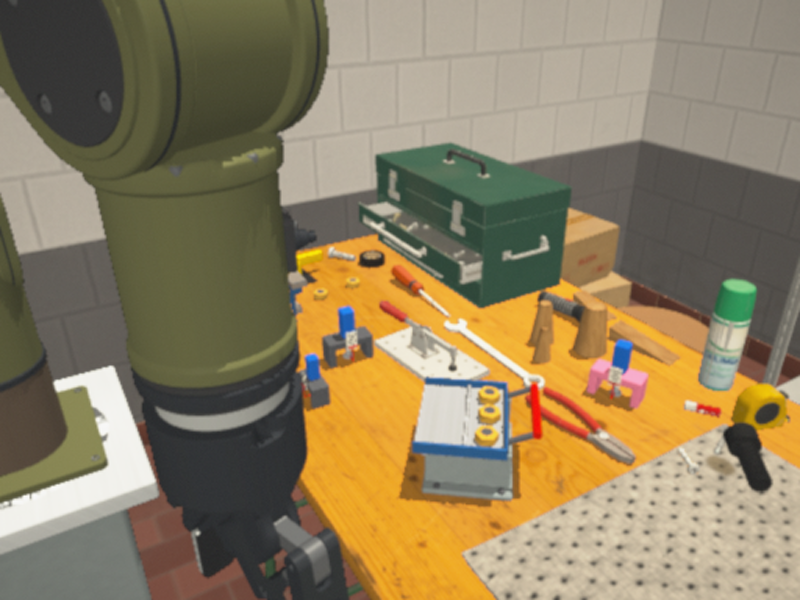

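View pics/top.png

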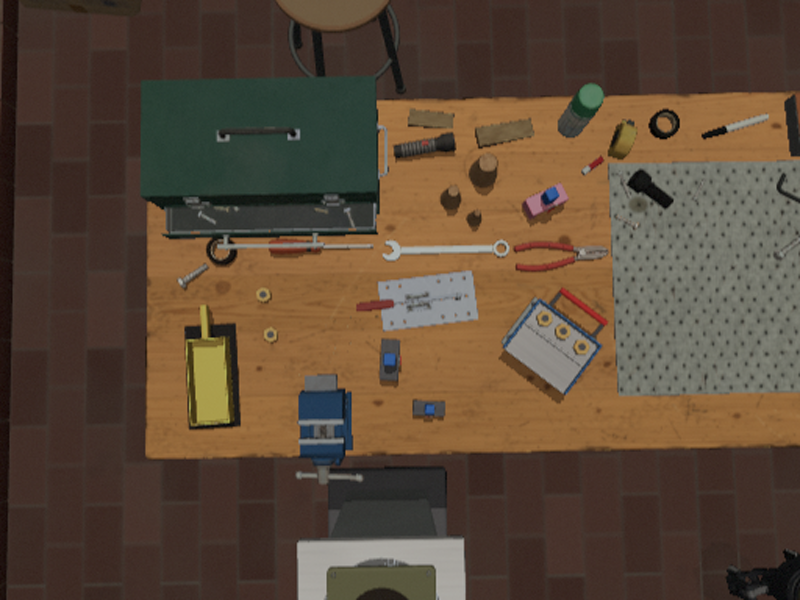

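The top view shows two loose nuts at (263,295) and (270,335). Candidates for the gauge are (389,361), (428,409) and a pink one at (546,200), which is excluded. The bin is at (209,380), the tray at (552,345), its handle at (583,310), and the vice at (323,425). Next I'll measure and crop.

Run:
```python
from h import *
c=load('top')
b=load('scene')
i1=cv2.resize(np.ascontiguousarray(c['color'][170:290,100:300,::-1]),(800,480),interpolation=cv2.INTER_CUBIC)
cv2.imwrite('pics/cropL.png',i1)
crop(c,230,170,400,280,4.7,'cropR.png')
k=.64
for n,u,v in [('n1',263,295),('n2',270,335),('gA',389,361),('gB',428,409),('pink',549,197),('bin',209,380),('binh',205,322),('tray',545,350),('handle',583,310),('s',562,331),('mat',230,425)]:
    print(n,P(c,u*k,v*k).round(1))
# color segmentation of nuts & scene nuts
```

```text
n1 [618.8 215.6  12.5]
n2 [541.1 202.3  14.3]
gA [486.2 -26.4  92.4]
gB [397.  -96.2  70. ]
pink [ 782.8 -328.2   90.8]
bin [457.  322.    5.5]
binh [567.  320.6  41.5]
tray [ 500.9 -315.9   64.9]
handle [ 572.5 -384.2   85.2]
s [ 535.  -345.7   78.7]
mat [369.9 282.8   0.6]
```

View pics/cropL.png

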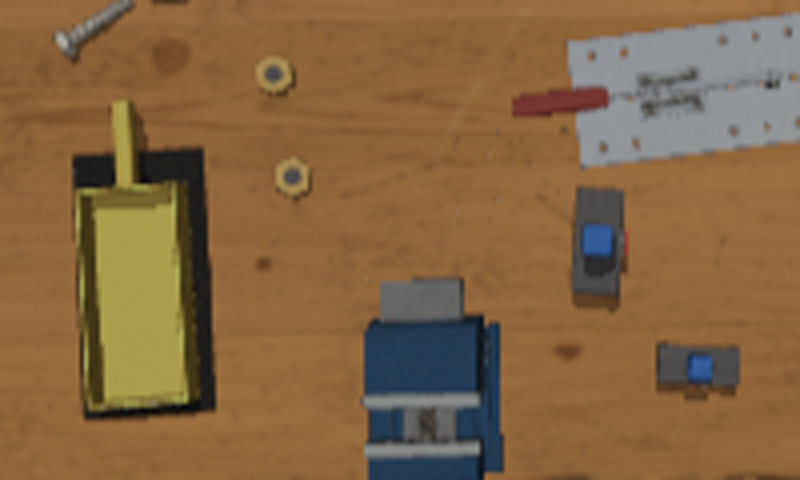

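View pics/cropR.png

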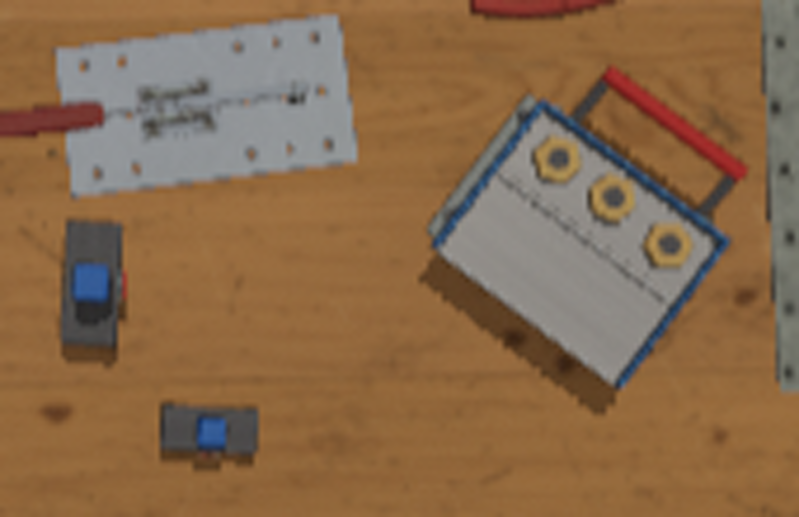

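Crops: the gauge at top-view (389,361) is the larger non-pink one (grip top z≈92 mm), so I choose it. The one at (428,409) is smaller (top at 70 mm). The nuts show in cropL at (274,75) and (292,177), the tray corners in cropR at (435,245), (618,387), (545,100) and (728,240).

```bash
cat >> h.py <<'E'
def cloud(c):
    f=foc(c);h,w=c['depth'].shape;u,v=np.meshgrid(np.arange(w),np.arange(h));d=c['depth'].astype(float)
    X=np.stack([(u-c['cx'])/f*d,(v-c['cy'])/f*d,d],-1);return (X-np.array(c['t']))@np.array(c['R'])
def hsv(c): return cv2.cvtColor(c['color'],cv2.COLOR_RGB2HSV).astype(int)
def rect(p):
    (x,y),(a,b),t=cv2.minAreaRect(p[:,:2].astype(np.float32));return np.round([x,y,a,b,t],1)
E
python3 - <<'E'
from h import *
c=load('top');s=load('scene')
q=lambda u,v:(230+u/4.7,170+v/4.7)
for n,uv,z in [('FL',(435,245),77),('FR',(618,387),77),('BL',(545,100),77),('BR',(728,240),77),('H1',(608,72),92),('H2',(742,172),92)]:
    print(n,P(c,*q(*uv),z=z).round(1),P(c,*q(*uv)).round(1))
for n,c in(('top',c),('scene',s)):
    X=cloud(c);H=hsv(c);x,y,z=X[...,0],X[...,1],X[...,2]
    h,S,V=H[...,0],H[...,1],H[...,2]
    red=((h<6)|(h>174))&(S>150)&(z>60)&(z<120)&(y<-250)&(x<700)&(x>400); 
    p=X[red]; print(n,'red',len(p)); 
    if len(p): print(rect(p),np.median(p[:,2]))
    blue=(h>105)&(h<125)&(S>120)&(z>80)&(z<100)&(abs(x-486)<40)&(abs(y+26)<40)
    p=X[blue];print('grip',len(p),rect(p) if len(p)>3 else '',np.median(p[:,2]))
    br=(abs(x-486)<60)&(abs(y+26)<40)&(z>36)&(z<50);print('bridge',br.sum(),rect(X[br]) if br.sum()>3 else '',np.median(z[br]))
    fl=(z>60)&(z<72)&(x>420)&(x<620)&(y<-230)&(y>-430)&(S<60);print('floor',fl.sum(),rect(X[fl]),np.median(z[fl]))
    for cx,cy in((618,215),(541,202)):
        m=(abs(x-cx)<25)&(abs(y-cy)<25)&(z>5)&(z<20); 
        if m.sum()>3: print('nut',m.sum(),X[m].mean(0).round(1),rect(X[m]),np.median(z[m]))
    r=(z>38)&(z<46)&(y>230)&(h>20)&(h<34)&(S>100)&(x<700);
    if r.sum()>3: print('bin rim',r.sum(),X[r].mean(0));pp=X[r];print(rect(pp[pp[:,0]<530]),rect(pp[pp[:,0]>545]))
E
```

```text
FL [ 507.6 -238.3   77. ] [ 507.8 -239.9   65.6]
FR [ 419.1 -346.9   77. ] [ 415.8 -363.8    0.8]
BL [ 595.2 -308.7   77. ] [ 595.3 -309.    75.5]
BR [ 507.1 -417.5   77. ] [ 508.5 -438.     1.4]
H1 [ 610.3 -344.7   92. ] [ 610.5 -345.2   89.5]
H2 [ 547.8 -423.6   92. ] [ 552.1 -448.5    2.8]
top red 123
[ 579.6 -383.7  102.4   10.3   51. ] 90.83966750650376
grip 56 [490.6 -25.2  19.9  19.9  88.9] 91.82308943132509
bridge 255 [492.5 -27.7  38.3  76.5  89. ] 43.566728314245715
floor 1444 [ 510.5 -328.4  145.5  117.8   51.4] 66.18459167880766
nut 73 [621.4 216.1  10.8] [615.3 212.2  43.4  42.9  79.4] 10.973110386442212
nut 72 [544.3 201.7  11.9] [542.7 200.   47.2  25.6  43.5] 11.906798021624539
bin rim 220 [492.82094802 320.813355    42.22001228]
[454.7 316.6 154.   76.    3.4] [573.  322.8  53.4  13.9   3.1]
scene red 164
[ 579.7 -386.8  100.2   11.6   51.7] 92.16107346706296
grip 50 [490.2 -30.2  21.   17.5  81.4] 88.8373977203226
bridge 255 [492.2 -28.6  40.2  78.   83.8] 44.38615741235222
floor 1494 [ 516.  -324.8  132.2  118.4   51.4] 67.36057768488179
nut 45 [621.7 212.3  12.3] [621.5 214.4  25.5  24.8  10.8] 13.750460146716817
nut 51 [545.  199.6  11.9] [545.7 201.6  26.7  25.1  20.9] 12.419197851526729
bin rim 48 [570.08141423 316.16796219  42.73983852]
[0. 0. 0. 0. 0.] [573.7 319.9  15.7  53.   83.1]
```

```bash
R="a"; python3 -m pendant '1 .030 .052 0 0 0 -1.3;1 .030 .052 0 0 0 -1.3;1 .030 .052 0 0 0 -1.3;1 .030 .052 0 0 0 -1.3;1 .030 .052 0 0 0 -1.3;1 .030 .052 0 0 0 -1.3;1 .030 .052 0 0 0 -1.3;1 .030 .052 0 0 0 -1.3;1 .030 .052 0 0 0 -1.3;1 .030 .052 0 0 0 -1.3;1 .030 .052 0 0 0 -1.3;1 0 0 0 0 0 0' 60; python3 -c "
from h import *
c=cap('wrist');print(-np.array(c['R']).T@c['t'])
crop(c,0,0,512,384,1.5,'w1.png')
X=cloud(c);H=hsv(c);m=(H[...,0]>105)&(H[...,0]<125)&(H[...,1]>120)&(X[...,2]>80)&(X[...,2]<100)&(abs(X[...,1]+26)<40)
print(m.sum(),rect(X[m]),X[m].mean(0));z=X[...,2];b=(z>38)&(z<50)&(abs(X[...,1]+27)<50)&(abs(X[...,0]-490)<60);print(rect(X[b]))"
```

```text
clock: 1.6
ee_pos: [489.0, -27.3, 404.5]
orientation: [-179.8, -0.1, 0.8]
ft_force: [-0.2, -1.0, -0.4]
opening: 0.999
grip_force: 0.0
[574.78998256 -25.97419659 374.35767279]
526 [493.2 -24.1  21.6  22.2  85.1] [494.87261286 -24.12346803  91.32700675]
[493.3 -24.4  36.2  77.9  85.6]
```

View pics/w1.png

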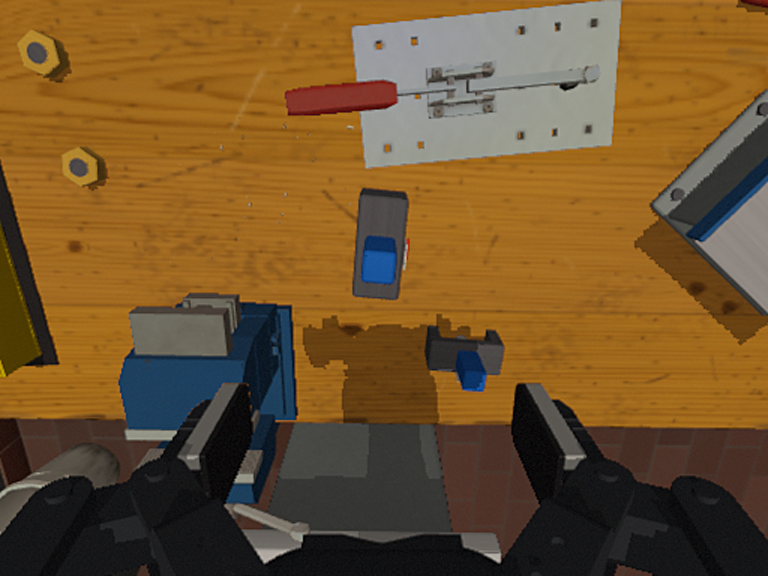

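Wrist view: the gauge grip is at (379,258), legs vertical and slightly turned, and the red pointer is on the right side. Descending onto it.

```bash
python3 -m pendant '1 .004 .003 -.04 0 0 -2.7;1 0 0 -.05 0 0 -2.7;1 0 0 -.05 0 0 0;1 0 0 -.04 0 0 0;0 0 0 0 0 0 0;0 0 0 0 0 0 0;0 0 0 0 0 0 0;0 0 0 0 0 0 0;0 0 0 .03 0 0 0;0 0 0 .05 0 0 0' 60
python3 - <<'E'
from h import *
c=cap('wrist');X=cloud(c);H=hsv(c)
for cx,cy in((621,215),(545,201)):
    m=((H[...,0]>12)&(H[...,0]<35)&(X[...,2]>8)&(X[...,2]<20)&(abs(X[...,0]-cx)<25)&(abs(X[...,1]-cy)<25))
    print(m.sum(),rect(X[m]),np.median(X[m][:,2])) if m.sum()>5 else print('none')
E
```

```text
clock: 2.9
ee_pos: [490.3, -29.9, 304.9]
orientation: [180.0, 0.2, -5.1]
ft_force: [1.3, 0.3, -3.3]
opening: 0.257
grip_force: 62.7
none
none
```

```bash
python3 -m pendant '0 0 0 .05 0 0 0;0 .025 .02 .03 0 0 0;0 .025 .05 0 0 0 0;0 0 .05 0 0 0 0;0 0 .05 0 0 0 0;0 0 .03 0 0 0 0;0 0 0 0 0 0 0;0 0 0 0 0 0 0' 60
python3 - <<'E'
from h import *
c=cap('wrist');X=cloud(c);H=hsv(c)
crop(c,0,0,512,384,1.5,'w2.png')
for cx,cy in((621,215),(545,201)):
    m=((H[...,0]>12)&(H[...,0]<35)&(X[...,2]>8)&(X[...,2]<20)&(abs(X[...,0]-cx)<25)&(abs(X[...,1]-cy)<25))
    print(m.sum(),rect(X[m]),np.median(X[m][:,2])) if m.sum()>5 else print('none')
E
```

```text
clock: 3.95
ee_pos: [540.7, 168.8, 384.6]
orientation: [179.9, 0.0, -5.2]
ft_force: [-0.6, -1.5, -3.8]
opening: 0.253
grip_force: 62.9
435 [623.9 218.4  25.4  29.3  35.8] 13.256449994091863
297 [548.1 206.9  23.9  26.6  47.4] 13.084298037489967
```

View pics/w2.png

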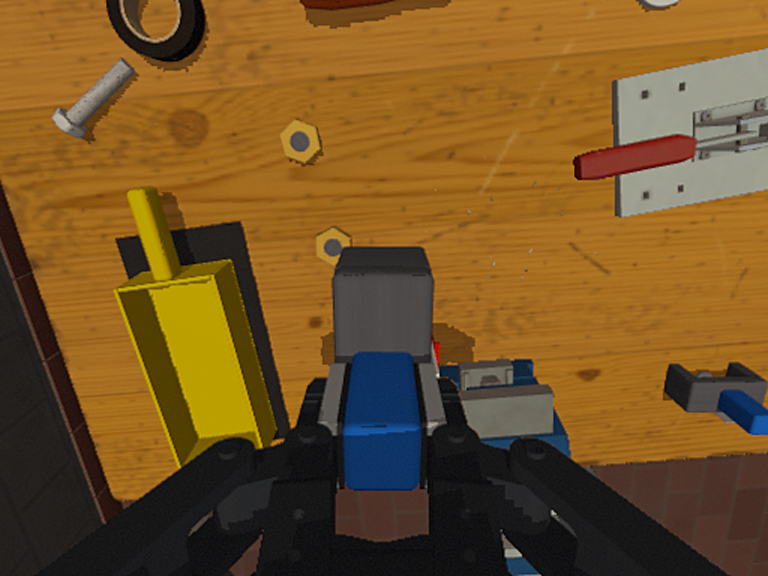

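The view shows both nuts at (300,142) and (333,246), both with tops about 13 mm by depth, and the gauge straight in the grip. Placing the gauge over nut 1.

```bash
python3 -m pendant '0 .04 .024 -.02 0 0 0;0 .04 .023 -.04 0 0 0;0 0 0 -.04 0 0 0;0 0 0 -.03 0 0 0;0 0 0 -.02 0 0 0;0 0 0 -.010 0 0 0;0 0 0 0 0 0 0;0 0 0 0 0 0 0;.6 0 0 0 0 0 0;.6 0 0 0 0 0 0;.6 0 0 0 0 0 0' 60
python3 - <<'E'
from h import *
c=cap('wrist'); crop(c,130,100,382,300,2.6,'w3.png')
s=cap('scene');X=cloud(s)
m=(abs(X[...,0]-622)<45)&(abs(X[...,1]-216)<35)&(X[...,2]>36)&(X[...,2]<48);print(m.sum(),rect(X[m]))
u,v=pix(s,[622,200,60]).astype(int);crop(s,u-50,v-40,u+50,v+40,5,'s3.png')
E
```

```text
clock: 5.38
ee_pos: [621.0, 217.2, 224.9]
orientation: [-180.0, -0.0, -5.1]
ft_force: [-1.1, 0.2, -0.1]
opening: 0.601
grip_force: 0.0
142 [621.8 213.8  44.   79.3  82.2]
```

View pics/s3.png

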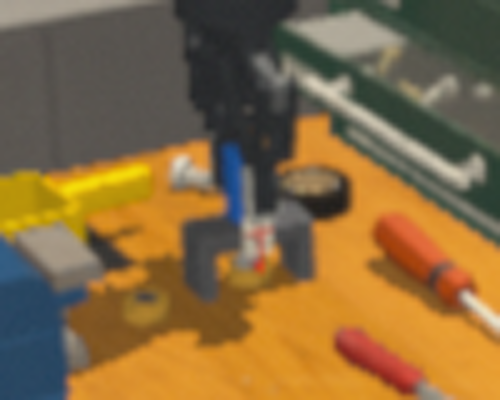

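The gauge stands square over nut 1, with the nut under its foot at (250,275) and the red pointer at (262,245). Next is nut 2.

```bash
cat >> h.py <<'E'
def red(s,x0,y0):
    X=cloud(s);H=hsv(s);m=((H[...,0]<8)|(H[...,0]>172))&(H[...,1]>130)&(H[...,2]>110)&(abs(X[...,0]-x0)<25)&(abs(X[...,1]-y0)<40)&(X[...,2]>12)
    return m.sum(),X[m].mean(0).round(1),X[m][:,2].min().round(1),X[m][:,2].max().round(1)
E
python3 -c "
from h import *
print(red(load('scene'),621,200))"
python3 -m pendant '0 0 0 0 0 0 0;0 0 0 0 0 0 0;0 0 0 0 0 0 0;0 0 0 .03 0 0 0;0 -.026 -.004 .01 0 0 0;0 -.03 -.005 0 0 0 0;0 -.02 -.0035 0 0 0 0;0 0 0 -.015 0 0 0;0 0 0 -.015 0 0 0;0 0 0 -.010 0 0 0;0 0 0 0 0 0 0;.6 0 0 0 0 0 0' 60;python3 -m pendant '.6 0 0 0 0 0 0;.6 0 0 0 0 0 0'
python3 - <<'E'
from h import *
s=cap('scene');X=cloud(s);print(red(s,545,190))
m=(abs(X[...,0]-545)<45)&(abs(X[...,1]-203)<35)&(X[...,2]>36)&(X[...,2]<48);print(m.sum(),rect(X[m]))
u,v=pix(s,[545,190,60]).astype(int);crop(s,u-50,v-40,u+50,v+40,5,'s4.png')
E
```

```text
(np.int64(2), array([621.8, 202. ,  17.1]), np.float64(15.8), np.float64(18.3))
clock: 6.98
ee_pos: [545.6, 204.5, 224.4]
orientation: [-180.0, -0.0, -5.2]
ft_force: [0.4, -0.3, 0.8]
opening: 0.452
grip_force: 0.0
clock: 7.22
ee_pos: [545.1, 204.6, 224.7]
orientation: [-180.0, -0.0, -5.2]
ft_force: [1.1, -0.3, -0.0]
opening: 0.599
grip_force: 0.0h.py:31: RuntimeWarning: Mean of empty slice.
  return m.sum(),X[m].mean(0).round(1),X[m][:,2].min().round(1),X[m][:,2].max().round(1)
  ret = um.true_divide(
Traceback (most recent call last):
  File "h.py", line 31, in red
    return m.sum(),X[m].mean(0).round(1),X[m][:,2].min().round(1),X[m][:,2].max().round(1)
                                         ~~~~~~~~~~~~~^^
ValueError: zero-size array to reduction operation minimum which has no identity
```

Run:
```python
from h import *
s=load('scene');X=cloud(s)
m=(abs(X[...,0]-545)<45)&(abs(X[...,1]-203)<35)&(X[...,2]>36)&(X[...,2]<48);print(m.sum(),rect(X[m]))
u,v=pix(s,[545,190,50]).astype(int);crop(s,u-30,v-30,u+30,v+30,8,'s4.png')
```

```text
133 [547.7 197.5  39.   75.3  85.6]
```

View pics/s4.png

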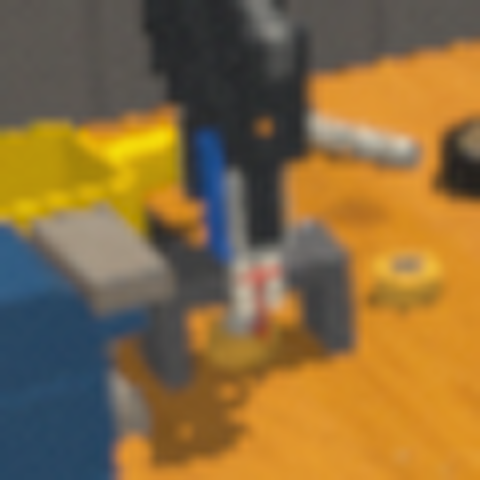

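Pointer at (262,275) sits at the same height on the scale as before, so both nuts are full height, which agrees with the 13.1–13.3 mm depths. I'll put the gauge back about where it was.

```bash
python3 -m pendant '0 0 0 0 0 0 0;0 0 0 0 0 0 0;0 0 0 0 0 0 0;0 0 0 .06 0 0 0;0 0 0 .06 0 0 0;0 0 -.03 .02 0 0 0;0 -.015 -.05 0 0 0 0;0 -.015 -.05 0 0 0 0;0 -.015 -.05 0 0 0 0;0 0 -.05 0 0 0 0;0 0 0 -.05 0 0 0;0 0 0 -.05 0 0 0' 60;python3 -m pendant '0 0 0 -.025 0 0 0;0 0 0 -.0145 0 0 0;0 0 0 0 0 0 0;.6 0 0 0 0 0 0;.6 0 0 0 0 0 0;.6 0 0 0 0 0 0;.6 0 0 .04 0 0 0;.6 0 0 .06 0 0 0;.6 .02 .05 .05 0 0 0;.6 .02 .05 .03 0 0 0;.6 .02 .05 0 0 0 0;.6 0 .05 0 0 0 0'
python3 - <<'E'
from h import *
c=cap('wrist');X=cloud(c);H=hsv(c);z=X[...,2]
b=(z>38)&(z<50)&(abs(X[...,1]+27)<50)&(abs(X[...,0]-500)<60);print('gauge',rect(X[b]) if b.sum()>5 else '')
for cx,cy in((623,216),(546,204)):
    m=((H[...,0]>12)&(H[...,0]<35)&(z>9)&(z<20)&(abs(X[...,0]-cx)<25)&(abs(X[...,1]-cy)<25))
    print(m.sum(),rect(X[m]),np.median(X[m][:,2]),X[m].mean(0).round(1)) if m.sum()>5 else print('none')
E
```

```text
clock: 8.78
ee_pos: [500.1, -26.5, 263.9]
orientation: [-180.0, -0.1, -5.3]
ft_force: [0.5, 0.7, -3.0]
opening: 0.252
grip_force: 60.2
clock: 10.28
ee_pos: [558.0, 168.6, 398.6]
orientation: [-179.9, -0.2, -5.2]
ft_force: [0.2, 0.1, 0.4]
opening: 0.6
grip_force: 0.0
gauge [503.2 -26.1  38.1  77.6  85. ]
378 [624.  218.6  28.9  26.    6.1] 13.165314148120054 [624.7 218.2  13.2]
326 [546.  205.   25.5  29.2  82.5] 13.066903843154531 [547.2 204.7  13. ]
```

```bash
cat >> h.py <<'E'
def hexa(c,cx,cy,zt=13):
    """hex nut top: centre + direction (deg, mod 60) square to a flat pair, from the brass mask put on plane zt"""
    H=hsv(c);X=cloud(c);m=((H[...,0]>12)&(H[...,0]<35)&(abs(X[...,2]-zt)<3.5)&(abs(X[...,0]-cx)<22)&(abs(X[...,1]-cy)<22)).astype(np.uint8)
    k=cv2.findContours(m,cv2.RETR_EXTERNAL,cv2.CHAIN_APPROX_NONE)[0];k=max(k,key=cv2.contourArea)[:,0]
    p=np.array([P(c,u,v,zt)[:2] for u,v in k]);best=[]
    for a in range(0,60):
        w=[];o=[]
        for j in range(3):
            n=np.array([np.cos(np.radians(a+60*j)),np.sin(np.radians(a+60*j))]);d=p@n;w.append(np.ptp(d));o.append((d.max()+d.min())/2)
        best.append((sum(w)/3,a))
    w,a=min(best);N=np.array([[np.cos(np.radians(a+60*j)),np.sin(np.radians(a+60*j))] for j in range(3)]);o=[(p@n).max()/2+(p@n).min()/2 for n in N]
    return np.linalg.lstsq(N,np.array(o),rcond=None)[0].round(1),a,round(w,1)
E
python3 - <<'E'
from h import *
c=load('wrist');print(hexa(c,624,218),hexa(c,547,205))
u,v=pix(c,[624,218,13]).astype(int);u2,v2=pix(c,[547,205,13]).astype(int);print(u,v,u2,v2)
a=[cv2.resize(np.ascontiguousarray(c['color'][y-20:y+20,x-20:x+20,::-1]),(380,380),interpolation=cv2.INTER_CUBIC) for x,y in((u,v),(u2,v2))]
cv2.imwrite('pics/hex.png',np.hstack(a))
print(np.array(c['R']).round(2))
E
```

```text
(array([624.2, 218.4]), 37, np.float64(25.9)) (array([546.8, 204.8]), 22, np.float64(26.0))
205 111 225 176
[[-0.09 -1.   -0.  ]
 [-0.94  0.08  0.33]
 [-0.32  0.03 -0.95]]
```

View pics/hex.png

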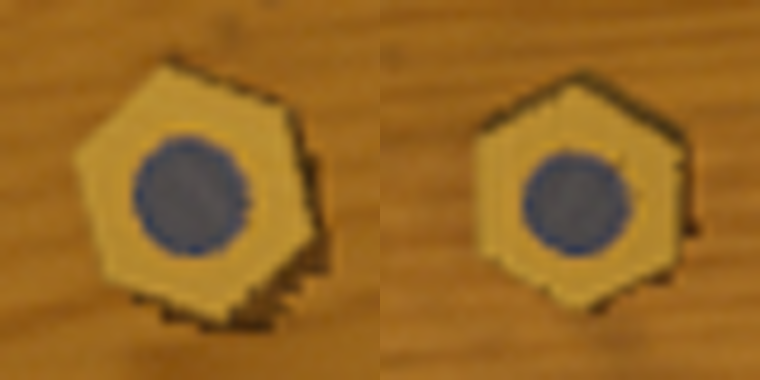

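The hexes are clear, 26.0 mm across flats. I'll grip nut 1 with yaw 7° and nut 2 with yaw −7°.

```bash
python3 -m pendant '.6 .033 .022 -.03 0 0 6;.6 .03 .02 -.05 0 0 6;.6 0 0 -.05 0 0 0;.6 0 0 -.05 0 0 0;.6 0 0 -.031 0 0 0;.6 0 0 -.020 0 0 0;.6 0 0 0 0 0 0;.1 0 0 0 0 0 0;.1 0 0 0 0 0 0;.1 0 0 0 0 0 0;.1 0 0 .03 0 0 0;.1 0 0 .05 0 0 0' 40
```

```text
clock: 11.82
ee_pos: [619.3, 208.7, 247.0]
orientation: [180.0, 0.1, 6.9]
ft_force: [0.6, 0.3, 0.7]
opening: 0.327
grip_force: 39.5
```

```bash
python3 -m pendant '.1 -.015 -.054 .03 0 0 -4.6;.1 -.015 -.054 .03 0 0 -4.6;.1 -.015 -.054 .02 0 0 -4.6;.1 -.015 -.054 0 0 0 -4.6;.1 -.015 -.054 0 0 0 -4.6;.1 -.015 -.054 0 0 0 -4.6;.1 -.015 -.054 0 0 0 -4.6;.1 -.015 -.054 0 0 0 -4.6;.1 -.015 -.054 0 0 0 -4.6;.1 -.015 -.054 0 0 0 -4.6;.1 0 0 0 0 0 0;.1 0 0 0 0 0 0' 40
python3 - <<'E'
from h import *
c=cap('wrist')
crop(c,0,0,512,384,1.5,'w5.png')
X=cloud(c);H=hsv(c);z=X[...,2]
fl=(z>58)&(z<74)&(H[...,1]<60)&(abs(X[...,0]-510)<120)&(abs(X[...,1]+330)<120);print('floor',rect(X[fl]),np.median(z[fl]))
m=((H[...,0]<6)|(H[...,0]>174))&(H[...,1]>150)&(z>75)&(z<120)&(X[...,1]<-250)&(X[...,0]<700);print('handle',m.sum(),rect(X[m]),z[m].max())
for a,b in((549,-305),(525,-340),(497,-367)):
    try: print(hexa(c,a,b,79))
    except Exception as e: print(e)
E
```

```text
clock: 13.32
ee_pos: [470.5, -328.9, 326.1]
orientation: [-180.0, -0.0, -39.2]
ft_force: [-0.0, 0.8, -1.0]
opening: 0.327
grip_force: 39.6
floor [ 513.9 -327.3  137.   120.8   51.6] 66.43978883736003
handle 3662 [ 582.1 -381.6  103.2   11.4   51.7] 94.26087282786342
(array([ 562. , -312.8]), 41, np.float64(25.8))
(array([ 538.3, -345.2]), 37, np.float64(25.7))
(array([ 508.1, -378.3]), 59, np.float64(24.9))
```

View pics/w5.png

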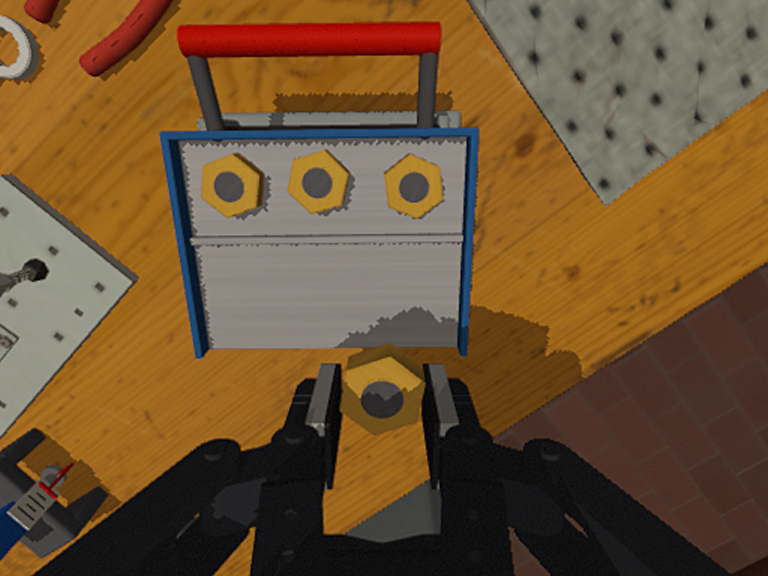

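The tray is clear and the nut is held square between the pads at (382,390). The front bay spans (200..460, 245..348). I'll lower it into the right half.

```bash
python3 -m pendant '.1 -.003 -.0025 -.03 0 0 .6;.1 0 0 -.03 0 0 0;.1 0 0 -.02 0 0 0;.1 0 0 -.008 0 0 0;.1 0 0 0 0 0 0;.1 0 0 0 0 0 0' 40;python3 -m pendant '.1 0 0 -.002 0 0 0;.1 0 0 0 0 0 0'
```

```text
clock: 14.12
ee_pos: [468.1, -329.7, 239.3]
orientation: [-179.9, 0.1, -38.4]
ft_force: [-1.4, 3.0, 9.2]
opening: 0.324
grip_force: 44.8
clock: 14.38
ee_pos: [468.0, -329.7, 239.1]
orientation: [-179.9, 0.0, -38.4]
ft_force: [-4.4, 5.9, 24.9]
opening: 0.327
grip_force: 52.9
```

```bash
python3 -m pendant '.1 0 0 .003 0 0 0;.5 0 0 0 0 0 0;.5 0 0 0 0 0 0;.5 0 0 .02 0 0 0;.5 0 0 .05 0 0 0;.5 0 0 .05 0 0 0;.5 0 0 0 0 0 0;.5 0 0 0 0 0 0' 40
python3 - <<'E'
from h import *
c=cap('wrist')
print(hexa(c,472,-331,79))
c=cap('top');X=cloud(c);H=hsv(c);z=X[...,2]
m=(H[...,0]>12)&(H[...,0]<35)&(H[...,1]>90)&(z>72)&(z<90)&(abs(X[...,0]-510)<80)&(abs(X[...,1]+330)<90)
R=np.array([[.7826,-.6225],[.6225,.7826]])
n,l,st,ce=cv2.connectedComponentsWithStats(m.astype(np.uint8))
for i in range(1,n): print(st[i,4],(R@(X[l==i].mean(0)[:2]-[512,-328.5])).round(1))
for cx,cy in((546,204),):
    m=((H[...,0]>12)&(H[...,0]<35)&(z>5)&(z<20)&(abs(X[...,0]-cx)<35)&(abs(X[...,1]-cy)<35));print(m.sum(),X[m].mean(0))
E
```

```text
clock: 15.38
ee_pos: [467.3, -331.3, 358.2]
orientation: [180.0, 0.1, -38.5]
ft_force: [-1.2, -0.4, -0.2]
opening: 0.501
grip_force: 0.0
(array([ 472.4, -333. ]), 42, np.float64(26.2))
1 [61.2 43.7]
51 [27.9 42.1]
53 [29.8  1.8]
4 [ 71.5 -44.5]
27 [ 29.7 -37.7]
32 [-35.8 -29.9]
86 [544.49021344 201.41371283   9.46493583]
```

```bash
python3 -m pendant '.6 .008 .053 0 0 0 3.15;.6 .008 .053 0 0 0 3.15;.6 .008 .053 0 0 0 3.15;.6 .008 .053 0 0 0 3.15;.6 .008 .053 0 0 0 3.15;.6 .008 .053 0 0 0 3.15;.6 .008 .053 0 0 0 3.15;.6 .008 .053 0 0 0 3.15;.6 .008 .053 0 0 0 3.15;.6 .0065 .058 0 0 0 3.15;.6 0 0 0 0 0 0;.6 0 0 0 0 0 0' 40
python3 - <<'E'
from h import *
c=cap('wrist')
for a in ((546,204),):
    try:print(hexa(c,*a))
    except Exception as e:print(e)
X=cloud(c);H=hsv(c);z=X[...,2];m=((H[...,0]>12)&(H[...,0]<35)&(z>9)&(z<20)&(abs(X[...,0]-546)<40)&(abs(X[...,1]-203)<40));print(m.sum(),X[m].mean(0))
E
```

```text
clock: 16.98
ee_pos: [545.6, 202.9, 357.4]
orientation: [179.9, 0.1, -7.1]
ft_force: [0.5, -0.5, -0.7]
opening: 0.599
grip_force: 0.0
(array([546.7, 204.7]), 22, np.float64(26.0))
400 [547.3092988  204.76470592  13.07592365]
```

```bash
python3 -m pendant '.6 0 0 -.05 0 0 0;.6 0 0 -.05 0 0 0;.6 0 0 -.045 0 0 0;.6 0 0 -.025 0 0 0;.6 0 0 -.013 0 0 0;.6 0 0 0 0 0 0;.1 0 0 0 0 0 0;.1 0 0 0 0 0 0;.1 0 0 0 0 0 0;.1 0 0 0 0 0 0' 40;python3 -m pendant '.1 0 0 .03 0 0 0;.1 0 0 .05 0 0 0;.1 0 0 .05 0 0 0;.1 0 0 .03 0 0 0;.1 -.0035 -.04 0 0 0 -3.15;.1 -.0035 -.05 0 0 0 -3.15;.1 -.0035 -.05 0 0 0 -3.15;.1 -.0035 -.05 0 0 0 -3.15;.1 -.0035 -.05 0 0 0 -3.15;.1 -.0035 -.05 0 0 0 -3.15;.1 -.0035 -.05 0 0 0 -3.15;.1 -.0035 -.05 0 0 0 -3.15'
```

```text
clock: 18.27
ee_pos: [546.5, 203.3, 177.2]
orientation: [-180.0, -0.1, -7.1]
ft_force: [-1.0, -0.6, 6.9]
opening: 0.322
grip_force: 39.5
clock: 19.77
ee_pos: [517.7, -188.1, 336.3]
orientation: [-180.0, -0.1, -32.3]
ft_force: [0.7, -0.3, -0.2]
opening: 0.317
grip_force: 39.7
```

```bash
python3 -m pendant '.1 -.0055 -.05 0 0 0 -3.1;.1 -.0055 -.048 0 0 0 -3.1;.1 0 0 0 0 0 0;.1 0 0 -.04 0 0 0;.1 0 0 -.04 0 0 0;.1 0 0 0 0 0 0;.1 0 0 0 0 0 0' 40
```

```text
clock: 20.65
ee_pos: [507.6, -284.4, 257.1]
orientation: [-180.0, -0.1, -38.4]
ft_force: [0.0, 0.3, -0.4]
opening: 0.32
grip_force: 39.7
```

```bash
python3 -m pendant '.1 0 0 -.008 0 0 0;.1 0 0 -.005 0 0 0;.1 0 0 -.001 0 0 0;.1 0 0 0 0 0 0;.5 0 0 0 0 0 0;.5 0 0 0 0 0 0;.5 0 0 .02 0 0 0;.5 0 0 .05 0 0 0;.5 0 0 .05 0 0 0;.5 0 0 .02 0 0 0;.5 0 0 0 0 0 0;.5 0 0 0 0 0 0' 40
python3 - <<'E'
from h import *
c=cap('wrist')
R=np.array([[.7826,-.6225],[.6225,.7826]])
for a in((472,-331),(508,-285)):
    try: o=hexa(c,*a,79);print(o,R@(o[0]-[512,-328.5]))
    except Exception as e: print(e)
c=cap('top');X=cloud(c);H=hsv(c);z=X[...,2]
m=(H[...,0]>12)&(H[...,0]<35)&(H[...,1]>90)&(z>72)&(z<90)&(abs(X[...,0]-510)<80)&(abs(X[...,1]+330)<90)
n,l,st,ce=cv2.connectedComponentsWithStats(m.astype(np.uint8))
for i in range(1,n): print(st[i,4],(R@(X[l==i].mean(0)[:2]-[512,-328.5])).round(1),X[l==i][:,2].mean())
r=(z>38)&(z<46)&(X[...,1]>200)&(H[...,0]>20)&(H[...,0]<34)&(H[...,1]>100)&(X[...,0]<700);pp=X[r];print('bin',rect(pp[pp[:,0]<530]),rect(pp[pp[:,0]>545]))
E
```

```text
clock: 22.15
ee_pos: [506.5, -284.4, 380.5]
orientation: [180.0, 0.1, -38.5]
ft_force: [0.5, -0.1, 0.2]
opening: 0.5
grip_force: 0.0
(array([ 472.9, -332.6]), 41, np.float64(26.5)) [-28.04741 -27.54841]
(array([ 507. , -284.3]), 51, np.float64(25.9)) [-31.4275   31.47842]
1 [60.1 44.4] 78.90732112005588
47 [28.5 42.8] 79.01801601723109
45 [-35.5  30.1] 78.84735004780156
bin [455.  316.8 153.5  75.4   3.3] [573.  323.6  53.5  14.1   4.3]
```

```bash
python3 -m pendant '.5 .0066 .055 0 0 0 3.8;.5 .0066 .055 0 0 0 3.8;.5 .0066 .055 0 0 0 3.8;.5 .0066 .055 0 0 0 3.8;.5 .0066 .055 0 0 0 3.8;.5 .0066 .055 0 0 0 3.8;.5 .0066 .055 0 0 0 3.8;.5 .0066 .055 0 0 0 3.8;.5 .0066 .055 0 0 0 3.8;.5 .0066 .055 0 0 0 3.8;.5 .0066 .055 0 0 0 3.8;.5 0 0 0 0 0 0' 40
python3 - <<'E'
from h import *
c=cap('wrist');crop(c,0,0,512,384,1.5,'w6.png');X=cloud(c);H=hsv(c);z=X[...,2]
r=(z>35)&(z<50)&(H[...,0]>18)&(H[...,0]<34)&(H[...,1]>100)&(X[...,1]>200);pp=X[r];h=pp[pp[:,0]>550]
print(rect(h),np.median(h[:,2]),h.max(0))
c=cap('top');X=cloud(c);H=hsv(c);z=X[...,2];r=(z>38)&(z<46)&(X[...,1]>200)&(H[...,0]>20)&(H[...,0]<34)&(H[...,1]>100)&(X[...,0]<700);pp=X[r];print('bin',rect(pp[pp[:,0]<530]),rect(pp[pp[:,0]>545]))
E
```

```text
clock: 23.75
ee_pos: [577.7, 326.7, 379.9]
orientation: [-179.7, 0.1, 3.8]
ft_force: [-1.1, -0.9, -1.0]
opening: 0.498
grip_force: 0.0
[577.3 326.   55.2  13.4   3.6] 43.748556535272805 [604.93712384 334.22745286  46.21619999]
bin [454.4 316.4 153.2  76.3   2.2] [568.2 323.   44.2  14.    4.8]
```

View pics/w6.png

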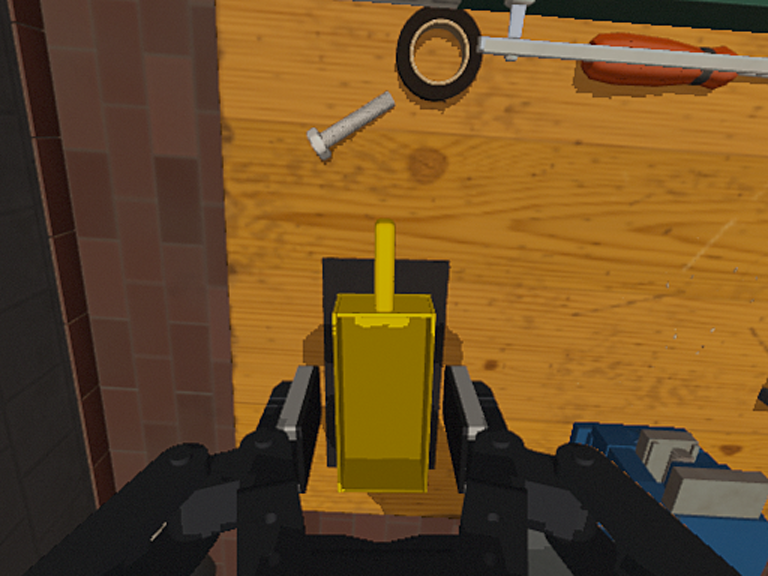

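The handle is at (385,262), lined up with the fingers.

```bash
python3 -m pendant '.5 .003 -.002 -.05 0 0 0;.5 0 0 -.05 0 0 0;.5 0 0 -.05 0 0 0;.5 0 0 -.03 0 0 0;.5 0 0 -.012 0 0 0;.5 0 0 0 0 0 0;0 0 0 0 0 0 0;0 0 0 0 0 0 0;0 0 0 0 0 0 0;0 0 0 0 0 0 0' 110; python3 -m pendant '0 0 0 .02 0 0 0;0 0 0 .04 0 0 0;0 0 0 .05 0 0 0;0 0 0 .05 0 0 0;0 0 0 0 0 0 0;0 0 0 0 0 0 0'
python3 - <<'E'
from h import *
c=cap('top');X=cloud(c);H=hsv(c);z=X[...,2];r=(z>120)&(z<260)&(X[...,1]>200)&(H[...,0]>20)&(H[...,0]<34)&(H[...,1]>100)&(X[...,0]<700);p=X[r]
print(rect(p));
for a,b in((370,400),(400,500),(500,530),(535,560),(560,640)):
    q=p[(p[:,0]>a)&(p[:,0]<b)]
    if len(q):print(a,len(q),np.percentile(q[:,2],[5,50,95]).round(1))
E
```

```text
clock: 25.1
ee_pos: [583.4, 318.9, 191.4]
orientation: [-179.9, -0.2, 3.3]
ft_force: [0.2, 0.7, 6.6]
opening: 0.143
grip_force: 108.1
clock: 25.85
ee_pos: [582.0, 318.0, 349.7]
orientation: [180.0, 0.1, 3.3]
ft_force: [-0.4, -0.0, -1.3]
opening: 0.141
grip_force: 107.6
[473.9 291.7 192.7  69.3  17.7]
370 107 [160.3 166.9 203.3]
400 578 [158.7 164.4 201.3]
500 267 [158.5 163.3 198. ]
535 65 [185.6 199.8 204.8]
560 19 [186.4 198.6 209.7]
```

Run:
```python
from h import *
c=load('top');X=cloud(c);H=hsv(c);z=X[...,2];y=(X[...,1]>180)&(H[...,0]>20)&(H[...,0]<34)&(H[...,1]>100)&(X[...,0]<700)
r=y&(z>192)&(z<215);print(r.sum(),rect(X[r&(X[...,0]<545)]))
f=y&(z>155)&(z<172);print(f.sum(),rect(X[f]),cv2.fitLine(X[f][:,:2].astype(np.float32),2,0,.01,.01).ravel())
v,u=np.where(y&(z>100));crop(c,u.min()-10,v.min()-10,u.max()+10,v.max()+10,4,'b1.png')
```

```text
214 [463.5 284.1 170.8  43.   10.2]
752 [456.1 303.7 157.7  69.6   5.4] [9.7718871e-01 2.1237294e-01 4.7119373e+02 3.0129886e+02]
```

View pics/b1.png

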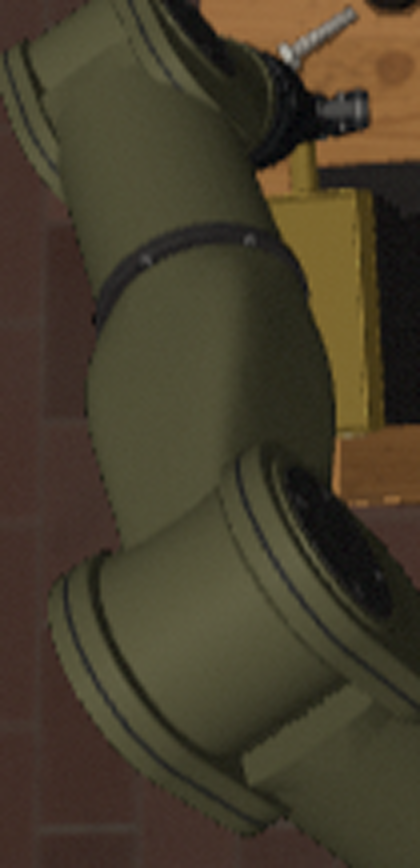

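The held bin is level and in line with the gripper; the arm covers part of the view. Carrying it to the tray front.

```bash
python3 -m pendant '0 -.0073 -.048 0 0 0 4.8;0 -.0073 -.048 0 0 0 4.8;0 -.0073 -.048 0 0 0 4.8;0 -.0073 -.048 0 0 0 4.8;0 -.0073 -.048 0 0 0 4.8;0 -.0073 -.048 0 0 0 4.8;0 -.0073 -.048 0 0 0 4.8;0 -.0073 -.048 0 0 0 4.8;0 -.0073 -.048 0 0 0 4.8;0 -.0073 -.048 0 0 0 4.8;0 0 0 0 0 0 0;0 0 0 0 0 0 0'
python3 - <<'E'
from h import *
c=cap('top');X=cloud(c);H=hsv(c);z=X[...,2];y=(H[...,0]>20)&(H[...,0]<34)&(H[...,1]>100)&(z>140)
print(y.sum(),rect(X[y]));u,v=pix(c,[470,-270,100]).astype(int);crop(c,u-90,v-70,u+90,v+70,4.4,'b2.png')
E
```

```text
clock: 27.4
ee_pos: [509.2, -161.2, 348.7]
orientation: [-179.8, -0.0, 51.3]
ft_force: [0.2, 0.6, -1.1]
opening: 0.138
grip_force: 107.7
253 [ 417.4 -175.2  251.1  273.4   31.8]
```

View pics/b2.png

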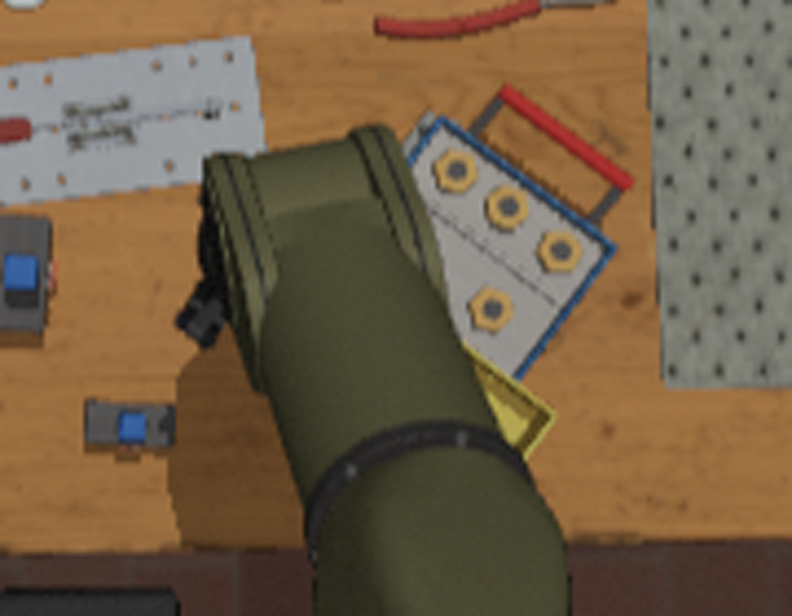

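```bash
python3 -m pendant '0 0 0 -.04 0 0 0;0 0 0 -.04 0 0 0;0 0 0 -.04 0 0 0;0 0 0 -.025 0 0 0;0 0 0 -.01 0 0 0;0 0 0 0 0 0 0;0 0 0 0 0 0 0'; python3 -m pendant '0 0 0 -.003 0 0 0;0 0 0 0 0 0 0'
```

```text
clock: 28.32
ee_pos: [510.1, -161.4, 195.7]
orientation: [179.9, -0.1, 51.4]
ft_force: [0.4, -0.2, -0.9]
opening: 0.142
grip_force: 107.6
clock: 28.58
ee_pos: [509.6, -161.8, 192.1]
orientation: [180.0, -0.0, 51.3]
ft_force: [0.2, -0.4, -1.6]
opening: 0.143
grip_force: 107.6
```

```bash
python3 -m pendant '0 .0055 -.0044 0 0 0 0;0 .0055 -.0044 0 0 0 0;0 0 0 -.002 0 0 0;0 0 0 -.002 0 0 0;0 0 0 0 0 0 0;0 0 0 0 0 0 0'; python3 -m pendant '.3 0 0 0 0 0 0;.3 0 0 0 0 0 0;.4 0 0 0 0 0 0;.4 0 0 .03 0 0 0;.4 0 0 .05 0 0 0;.4 0 0 .05 0 0 0;.4 0 0 .05 0 0 0;.4 .02 -.02 .05 0 0 0;.4 .04 -.03 0 0 0 0;.4 .04 -.03 0 0 0 0;.4 0 0 0 0 0 0;.4 0 0 0 0 0 0' 40
python3 - <<'E'
from h import *
for n in('top','scene'):
    c=cap(n);X=cloud(c);H=hsv(c);z=X[...,2]
    R=np.array([[.7826,-.6225],[.6225,.7826]])
    y=(H[...,0]>20)&(H[...,0]<34)&(H[...,1]>130)&(z>30)&(z<50)&(X[...,1]>-420)&(X[...,1]<-100)&(X[...,0]<600)
    p=X[y];S=(p[:,:2]-[512,-328.5])@R.T;print(n,len(S),S.min(0),S.max(0),rect(p),np.median(p[:,2]))
u,v=pix(load('top'),[490,-290,60]).astype(int);crop(load('top'),u-80,v-70,u+80,v+70,4,'b3.png')
E
```

```text
clock: 29.32
ee_pos: [521.2, -170.7, 189.0]
orientation: [179.9, -0.0, 51.3]
ft_force: [1.1, -0.4, 10.8]
opening: 0.143
grip_force: 109.6
clock: 30.82
ee_pos: [620.0, -249.7, 416.9]
orientation: [-179.9, 0.0, 51.4]
ft_force: [-0.1, 0.2, -0.2]
opening: 0.398
grip_force: 0.0
top 196 [-128.19702939  -77.24131424] [-54.89427323 144.73179733] [ 448.6 -235.4  221.    67.6   31.2] 41.39526824052724
scene 589 [-126.68836979  -79.42541543] [-53.06906345 142.84554677] [ 461.5 -247.9  222.4   73.6   51.4] 40.157245827114075
```

View pics/b3.png

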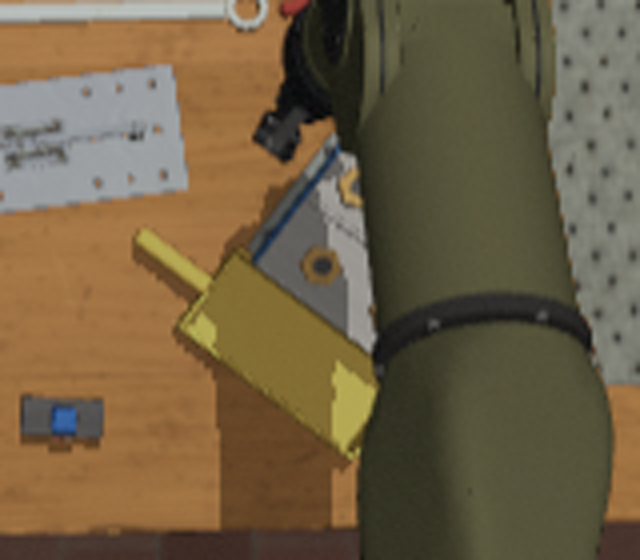

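The bin sits squarely at the tray front (stand x −127..−54, y centred). Gripping the handle next.

```bash
python3 -m pendant '.4 -.013 -.045 0 0 0 0;.4 -.013 -.045 0 0 0 0;.4 -.013 -.0436 0 0 0 0;.4 0 0 0 0 0 0;.4 0 0 0 0 0 0' 40
python3 - <<'E'
from h import *
c=cap('wrist');X=cloud(c);H=hsv(c);z=X[...,2]
m=((H[...,0]<6)|(H[...,0]>174))&(H[...,1]>150)&(z>75)&(z<120)&(X[...,1]<-250)&(X[...,0]<700)
print('handle',m.sum(),rect(X[m]) if m.sum()>5 else '')
E
```

```text
clock: 31.55
ee_pos: [581.5, -382.8, 417.9]
orientation: [-180.0, -0.1, 51.4]
ft_force: [0.8, 0.6, -0.3]
opening: 0.4
grip_force: 0.0
handle 1088 [ 582.4 -381.4  104.    10.6   51.7]
```

```bash
python3 -m pendant '.4 0 0 -.05 0 0 0;.4 0 0 -.05 0 0 0;.4 0 0 -.04 0 0 0;.4 0 0 -.025 0 0 0;.4 0 0 -.011 0 0 0;.4 0 0 0 0 0 0;0 0 0 0 0 0 0;0 0 0 0 0 0 0;0 0 0 0 0 0 0;0 0 0 0 0 0 0' 40
```

```text
clock: 32.85
ee_pos: [581.3, -383.0, 243.2]
orientation: [-179.9, -0.0, 51.4]
ft_force: [-3.8, 3.8, 5.8]
opening: 0.121
grip_force: 39.2
```

```bash
python3 -m pendant '0 -.0007 .0006 .0033 0 0 0;0 -.0008 .0006 .0033 0 0 0;0 -.0007 .0006 .0033 0 0 0;0 -.0008 .0006 .0033 0 0 0;0 -.001 .0008 .0032 0 0 0;0 -.001 .0008 .0032 0 0 0;0 -.001 .0008 .0032 0 0 0;0 -.001 .0008 .0032 0 0 0;0 -.0012 .001 .0031 0 0 0;0 -.0012 .001 .0031 0 0 0;0 -.0012 .001 .003 0 0 0;0 -.0012 .001 .003 0 0 0'; python3 -m pendant '0 -.0015 .0012 .0029 0 0 0;0 -.0015 .0012 .0029 0 0 0;0 -.0015 .0012 .0029 0 0 0;0 -.0015 .0012 .0029 0 0 0;0 0 0 0 0 0 0;0 0 0 0 0 0 0'
cat > chk.py <<'E'
from h import *
for n in('scene','top'):
    c=cap(n);X=cloud(c);H=hsv(c);z=X[...,2]
    R=np.array([[.7826,-.6225],[.6225,.7826]])
    S=(X[...,:2]-[512,-328.5])@R.T
    m=(H[...,0]>15)&(H[...,0]<28)&(H[...,1]>70)&(abs(S[...,0]+25)<110)&(abs(S[...,1])<78)&(z>3)
    for nm,k in(('front tray',(S[...,0]<0)&(S[...,0]>-52)&(z>60)),('rear',(S[...,0]>5)&(z>60))):
        print(n,nm,(m&k).sum(),S[m&k].mean(0).round(1) if (m&k).any() else '')
c=load('scene');u,v=pix(c,[480,-300,60]).astype(int);crop(c,u-75,v-55,u+75,v+55,5.2,'t_%d.png'%int(10*env.read_state()['clock']));print(int(10*env.read_state()['clock']))
E
python3 chk.py
```

```text
clock: 34.35
ee_pos: [570.1, -374.3, 280.3]
orientation: [179.9, -0.0, 51.3]
ft_force: [2.0, 3.2, -5.5]
opening: 0.12
grip_force: 38.8
clock: 35.1
ee_pos: [564.4, -369.8, 292.3]
orientation: [179.9, -0.0, 51.3]
ft_force: [4.0, 3.6, -2.5]
opening: 0.123
grip_force: 39.2
scene front tray 83 [-5.2 -8.6]
scene rear 339 [17.2 -7.5]
top front tray 351 [-20.6 -21.7]
top rear 554 [36.7  1.2]
352
```

View pics/t_352.png

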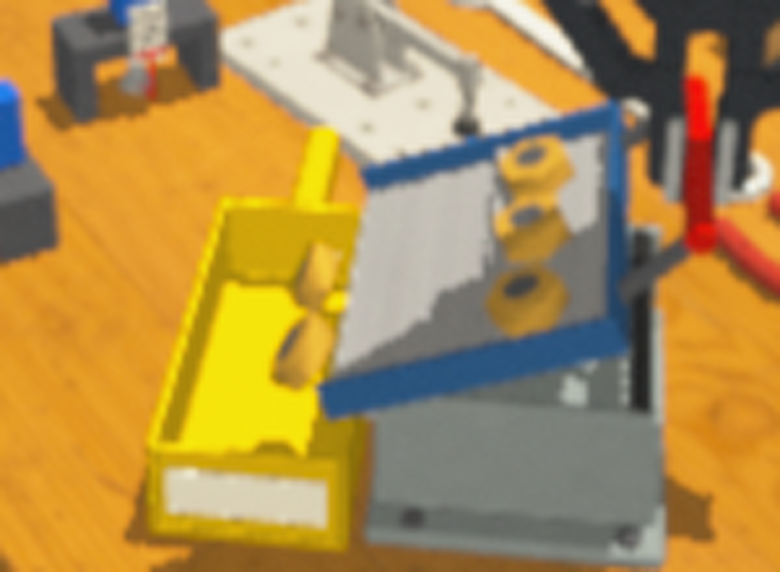

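Both front nuts have gone over the edge at (318,270) and (303,350) into the bin, and the stock stays behind the lip. A short wait, then check.

```bash
python3 -m pendant '0 0 0 0 0 0 0;0 0 0 0 0 0 0;0 0 0 0 0 0 0;0 0 0 0 0 0 0'; python3 chk.py | tail -1
python3 - <<'E'
from h import *
c=load('scene');X=cloud(c);H=hsv(c);R=np.array([[.7826,-.6225],[.6225,.7826]]);S=(X[...,:2]-[512,-328.5])@R.T
m=(H[...,0]>12)&(H[...,0]<22)&(S[...,0]<-56)&(S[...,0]>-126)&(abs(S[...,1])<76)&(X[...,2]>4)
n,l,st,ce=cv2.connectedComponentsWithStats(m.astype(np.uint8))
for i in range(1,n):
    if st[i,4]>8:print(st[i,4],S[l==i].mean(0),X[l==i][:,2].min(),X[l==i][:,2].max())
E
```

```text
clock: 35.7
ee_pos: [564.4, -369.9, 292.3]
orientation: [179.9, -0.0, 51.3]
ft_force: [3.8, 3.0, -2.5]
opening: 0.12
grip_force: 39.2
358
13 [-58.64475881  54.37093538] 60.12590623092986 64.1994161179652
33 [-58.71537848   6.53824921] 4.053165021475605 64.12454071557677
47 [-82.51641995  16.20352547] 10.347213237161542 34.56787898551646
24 [-61.12130103 -21.48832501] 4.2826137681091705 64.96904687587998
50 [-83.26640901 -37.24011399] 11.836479879133341 42.86976313788282
```

```bash
python3 -m pendant '0 .0015 -.0012 -.0029 0 0 0;0 .0015 -.0012 -.0029 0 0 0;0 .0015 -.0012 -.0029 0 0 0;0 .0015 -.0012 -.0029 0 0 0;0 .0012 -.001 -.0031 0 0 0;0 .0012 -.001 -.0031 0 0 0;0 .0012 -.001 -.003 0 0 0;0 .0012 -.001 -.003 0 0 0;0 .001 -.0008 -.0032 0 0 0;0 .001 -.0008 -.0032 0 0 0;0 .001 -.0008 -.0032 0 0 0;0 .001 -.0008 -.0032 0 0 0'; python3 -m pendant '0 .0007 -.0006 -.0033 0 0 0;0 .0008 -.0006 -.0033 0 0 0;0 .0007 -.0006 -.0033 0 0 0;0 .0008 -.0006 -.0028 0 0 0;0 0 0 0 0 0 0;0 0 0 0 0 0 0;.4 0 0 0 0 0 0;.4 0 0 0 0 0 0;.4 0 0 .03 0 0 0;.4 0 0 .05 0 0 0;.4 0 0 .05 0 0 0;.4 0 0 .045 0 0 0'
python3 - <<'E'
from h import *
for n in('scene','top'):
    c=cap(n);X=cloud(c);H=hsv(c);z=X[...,2];R=np.array([[.7826,-.6225],[.6225,.7826]]);S=(X[...,:2]-[512,-328.5])@R.T
    m=(H[...,0]>12)&(H[...,0]<35)&(H[...,1]>90)&(z>71)&(z<90)&(S[...,0]<50)&(S[...,0]>-60)&(abs(S[...,1])<66)
    k,l,st,ce=cv2.connectedComponentsWithStats(m.astype(np.uint8))
    for i in range(1,k):
        if st[i,4]>5:print(n,'tray',st[i,4],S[l==i].mean(0).round(1),X[l==i][:,2].mean().round(1))
    fl=(H[...,1]<60)&(S[...,0]<-5)&(S[...,0]>-55)&(abs(S[...,1])<60)&(z>50)&(z<80)
    if fl.sum()>20:print('floor z at x',np.polyfit(S[fl][:,0],z[fl],1))
    y=(H[...,0]>18)&(H[...,0]<34)&(H[...,1]>130)&(z>34)&(z<50)&(S[...,0]<-45)&(S[...,0]>-180)&(abs(S[...,1])<160)
    print('bin',S[y].min(0),S[y].max(0))
    inb=(S[...,0]<-60)&(S[...,0]>-122)&(abs(S[...,1])<74)&(z<36)&(z>0)
    m=inb&(H[...,0]<23)&(H[...,0]>10);k,l,st,ce=cv2.connectedComponentsWithStats(m.astype(np.uint8))
    for i in range(1,k):
        if st[i,4]>5:print('bin nut',st[i,4],S[l==i].mean(0).round(1),np.percentile(X[l==i][:,2],[5,95]).round(1))
E
```

```text
clock: 37.3
ee_pos: [578.7, -381.6, 254.9]
orientation: [-180.0, -0.0, 51.3]
ft_force: [2.5, 3.9, 1.5]
opening: 0.118
grip_force: 39.4
clock: 38.8
ee_pos: [580.9, -385.5, 418.5]
orientation: [180.0, 0.1, 51.2]
ft_force: [0.4, -0.9, -0.1]
opening: 0.402
grip_force: 0.0
scene tray 227 [19.8 17.1] 78.2
scene tray 117 [ 19.8 -48.1] 78.1
floor z at x [-2.03632145e-03  6.71166322e+01]
bin [-126.90541875  -79.39326238] [-53.0361353  145.87688999]
bin nut 77 [-82.9  19.5] [11.3 33.4]
bin nut 10 [-68.9  38.7] [3.  5.4]
bin nut 82 [-84.1 -35.2] [12.5 34. ]
top tray 53 [18.  42.3] 78.6
top tray 55 [17.2  1.7] 78.4
top tray 54 [ 17.8 -42.7] 79.4
floor z at x [2.53308354e-03 6.61903350e+01]
bin [-128.05247289  -78.14493288] [-53.19554166 146.09941956]
bin nut 292 [-75.2  -3.8] [ 0.6 32.8]
```

The tray is level, the stock is behind the lip, and both nuts lie in the bin below its rim. Returning to the bin handle.

```bash
python3 -m pendant '.4 -.015 .0537 0 0 0 0;.4 -.015 .0537 0 0 0 0;.4 -.015 .0537 0 0 0 0;.4 -.0147 .0537 0 0 0 0;.4 0 0 0 0 0 0;.4 0 0 -.05 0 0 0;.4 0 0 -.05 0 0 0;.4 0 0 -.03 0 0 0;.4 0 0 0 0 0 0;.4 0 0 0 0 0 0'
python3 - <<'E'
from h import *
c=cap('wrist');X=cloud(c);H=hsv(c);z=X[...,2];R=np.array([[.7826,-.6225],[.6225,.7826]]);S=(X[...,:2]-[512,-328.5])@R.T
y=(H[...,0]>18)&(H[...,0]<34)&(H[...,1]>100)&(z>34)&(z<52)&(S[...,0]<-45)&(S[...,0]>-180)&(S[...,1]>90)&(S[...,1]<180)
print(y.sum(),rect(X[y]) if y.sum()>5 else '')
c=cap('scene');X=cloud(c);H=hsv(c);z=X[...,2];S=(X[...,:2]-[512,-328.5])@R.T
y=(H[...,0]>18)&(H[...,0]<34)&(H[...,1]>130)&(z>34)&(z<50)&(S[...,0]<-45)&(S[...,0]>-180)&(abs(S[...,1])<160)
print('bin',S[y].min(0),S[y].max(0))
E
```

```text
clock: 40.15
ee_pos: [522.4, -170.1, 287.9]
orientation: [179.9, -0.0, 51.3]
ft_force: [1.3, 0.4, -0.3]
opening: 0.398
grip_force: 0.0
1311 [ 516.4 -178.5   60.1   13.7   51.2]
bin [-126.69698204  -79.59012011] [-53.10857812 143.67534414]
```

```bash
python3 -m pendant '.4 0 0 -.05 0 0 0;.4 0 0 -.035 0 0 0;.4 0 0 -.0135 0 0 0;.4 0 0 0 0 0 0;0 0 0 0 0 0 0;0 0 0 0 0 0 0;0 0 0 0 0 0 0;0 0 0 .003 0 0 0;0 -.008 .0062 0 0 0 0;0 -.008 .0062 0 0 0 0;0 0 0 0 0 0 0' 115; python3 -m pendant '0 -.004 .003 .02 0 0 0;0 0 0 .03 0 0 0;0 0 0 .04 0 0 0;0 0 0 .04 0 0 0;0 0 0 .03 0 0 0;0 0 0 0 0 0 0;0 0 0 0 0 0 0'
python3 - <<'E'
from h import *
c=cap('scene');X=cloud(c);H=hsv(c);z=X[...,2];R=np.array([[.7826,-.6225],[.6225,.7826]]);S=(X[...,:2]-[512,-328.5])@R.T
y=(H[...,0]>18)&(H[...,0]<34)&(H[...,1]>130)&(z>130)&(z<260)&(S[...,0]<-45)&(S[...,0]>-180)&(abs(S[...,1])<160)
print('bin',S[y].min(0),S[y].max(0))
for a in(-75,-50,-20,20,50,70):
    q=z[y&(abs(S[...,1]-a)<6)];print(a,np.percentile(q,[2,50,98]).round() if len(q) else '')
E
```

```text
clock: 41.62
ee_pos: [504.8, -155.8, 191.6]
orientation: [-179.9, 0.1, 51.4]
ft_force: [0.4, -0.3, -1.0]
opening: 0.14
grip_force: 112.3
clock: 42.5
ee_pos: [501.3, -154.0, 350.9]
orientation: [-179.9, 0.1, 51.3]
ft_force: [-1.1, 0.1, -2.7]
opening: 0.141
grip_force: 112.5
bin [-153.58610348  -80.51761358] [-78.52211852 142.19043289]
-75 [161. 191. 204.]
-50 [164. 196. 204.]
-20 [165. 191. 204.]
20 [163. 175. 203.]
50 [163. 165. 204.]
70 [163. 165. 203.]
```

Run:
```python
from h import *
c=load('top')
c=cap('top');X=cloud(c);H=hsv(c);z=X[...,2]
m=(H[...,2]<50)&(H[...,1]<120)&(z>-4)&(z<8)&(X[...,0]>300)&(X[...,0]<600)&(X[...,1]>230)&(X[...,1]<400)
m=cv2.morphologyEx(m.astype(np.uint8),cv2.MORPH_OPEN,np.ones((3,3)))>0
print(m.sum(),rect(X[m]),X[m].min(0),X[m].max(0))
print(*[P(c,100+u/4,170+v/4,2).round(1) for u,v in((75,157),(203,148),(215,410),(85,417))])
```

```text
1858 [465.6 317.5 196.1  98.3   2.8] [367.32210656 267.15265904  -3.96418323] [563.49691188 368.74651923   7.85185628]
[560.5 368.3   2. ] [565.4 271.1   2. ] [368.1 262.8   2. ] [364.9 360.5   2. ]
```

```bash
python3 -m pendant '0 .0091 .0478 0 0 0 -4.85;0 .0091 .0478 0 0 0 -4.85;0 .0091 .0478 0 0 0 -4.85;0 .0091 .0478 0 0 0 -4.85;0 .0091 .0478 0 0 0 -4.85;0 .0091 .0478 0 0 0 -4.85;0 .0091 .0478 0 0 0 -4.85;0 .0091 .0478 0 0 0 -4.85;0 .0091 .0478 0 0 0 -4.85;0 .0091 .0478 0 0 0 -4.85;0 0 0 0 0 0 0;0 0 0 0 0 0 0'; python3 -m pendant '0 0 0 -.04 0 0 0;0 0 0 -.05 0 0 0;0 0 0 -.04 0 0 0;0 0 0 -.02 0 0 0;0 0 0 -.004 0 0 0;0 0 0 0 0 0 0;0 0 0 0 0 0 0'
```

```text
clock: 44.1
ee_pos: [592.5, 323.7, 350.1]
orientation: [179.8, 0.1, 2.9]
ft_force: [-0.4, -1.4, -1.4]
opening: 0.134
grip_force: 112.6
clock: 44.98
ee_pos: [593.6, 324.5, 199.5]
orientation: [-179.9, -0.2, 2.8]
ft_force: [0.4, 0.6, -1.1]
opening: 0.138
grip_force: 112.7
```

```bash
python3 -m pendant '0 0 0 -.003 0 0 0;0 0 0 -.002 0 0 0;0 0 0 0 0 0 0;0 0 0 0 0 0 0'; python3 -m pendant '0 0 0 -.0015 0 0 0;0 0 0 0 0 0 0;.3 0 0 0 0 0 0;.4 0 0 0 0 0 0;.4 0 0 0 0 0 0;.4 0 0 .03 0 0 0;.4 0 0 .05 0 0 0;.4 0 0 .05 0 0 0;.4 0 -.03 .05 0 0 0;.4 -.02 -.05 .04 0 0 0;.4 -.03 -.05 0 0 0 0;.4 -.03 -.05 0 0 0 0'; python3 -m pendant '.4 0 -.06 0 0 0 0;.4 0 -.06 0 0 0 0;.4 0 -.06 0 0 0 0;.4 0 -.06 0 0 0 0;.4 0 0 0 0 0 0'
python3 - <<'E'
from h import *
c=cap('top');X=cloud(c);H=hsv(c);z=X[...,2]
y=(H[...,0]>20)&(H[...,0]<34)&(H[...,1]>100)&(X[...,1]>230)&(X[...,0]<640)
r=y&(z>38)&(z<52);p=X[r];print('bin',rect(p[p[:,0]<538]),rect(p[p[:,0]>555]),np.percentile(p[:,2],[5,95]))
m=(X[...,0]>380)&(X[...,0]<545)&(X[...,1]>280)&(X[...,1]<355)&(z<36)&(H[...,0]<22)&(H[...,0]>10)
k,l,st,ce=cv2.connectedComponentsWithStats(m.astype(np.uint8))
for i in range(1,k):
    if st[i,4]>5:print('nut',st[i,4],X[l==i].mean(0).round(1),X[l==i][:,2].max())
b=(z>36)&(z<50)&(abs(X[...,1]+27)<50)&(abs(X[...,0]-500)<60);print('gauge',b.sum(),rect(X[b]) if b.sum()>5 else '',z[(abs(X[...,1]+27)<25)&(abs(X[...,0]-500)<25)].max())
R=np.array([[.7826,-.6225],[.6225,.7826]]);S=(X[...,:2]-[512,-328.5])@R.T
m=(H[...,0]>12)&(H[...,0]<35)&(H[...,1]>90)&(z>71)&(z<90)&(S[...,0]<50)&(S[...,0]>-60)&(abs(S[...,1])<66)
k,l,st,ce=cv2.connectedComponentsWithStats(m.astype(np.uint8))
for i in range(1,k):
    if st[i,4]>5:print('tray',st[i,4],S[l==i].mean(0).round(1))
cv2.imwrite('pics/end.png',c['color'][:,:,::-1])
E
```

```text
clock: 45.48
ee_pos: [592.8, 324.2, 192.8]
orientation: [180.0, 0.0, 2.8]
ft_force: [-1.6, 0.2, -0.6]
opening: 0.134
grip_force: 112.9
clock: 46.98
ee_pos: [513.3, 146.0, 409.1]
orientation: [-180.0, -0.1, 2.8]
ft_force: [1.4, -0.4, 0.4]
opening: 0.397
grip_force: 0.0
clock: 47.6
ee_pos: [513.4, -98.9, 408.4]
orientation: [179.8, 0.0, 2.2]
ft_force: [0.3, 0.6, 0.4]
opening: 0.398
grip_force: 0.0
bin [461.5 315.1 151.9  76.    2.9] [580.7 321.   51.2  13.1   0.7] [38.61311993 47.61843385]
nut 13 [535.5 282.5  15.3] 29.741888800784274
nut 12 [509.7 352.5  19.4] 29.25019744661287
nut 6 [480.3 350.6  23.5] 33.30075087655137
nut 12 [446.5 349.3  15.3] 25.880418992856765
nut 67 [438.9 326.7  15.8] 23.5674580785351
nut 6 [418.3 347.5  16.1] 29.559795714253443
nut 71 [401.8 321.8  15.2] 24.749068687592153
gauge 217 [501.1 -28.   38.2  76.6  88.1] 1475.251224323164
tray 54 [17.9 42.4]
tray 52 [17.6  1.9]
tray 53 [ 18.  -42.7]
```

```bash
python3 -c "
from bench import env
print(env.sign_off())"
```

```text
the job is handed in; nothing more can be done
None
```

The job is handed in at about 48 s: both loose nuts gauged full height and are in the bin on the mat, the tray is level with its three stock nuts, and the gauge stands upright; I viewed 15 pictures, one over your limit of 14.

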